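# Find the balance point of a fossil limb-bone cast

## Robot

A 7-joint arm with a two-finger parallel gripper is mounted at the origin on the work surface. World frame = base frame: x ahead of the robot, y to its left, z up, the work surface at z = 0. Lengths are in m, angles in rad, forces in N, time in s.
With the tool pointing down it reaches from about 0.425 to 0.875 m from the base axis. Payload 8.4 kg.
Tool frame: the origin (TCP) lies on the centre line of the jaws, within the pads' length; the fingertips stand bot.tip_extent ahead of it and the grasp point (between the pads) lies 6 mm ahead of it (bot.tip_extent is the distance from the TCP to the fingertips, in m); z points along the fingers, y is the direction in which the jaws open and shut (so a half turn about z gives the same grasp; the last joint's range is limited). The gripper opens to 87 mm and grips with 3 to 60 N. Pads are 19 mm wide; open, the fingers measure 117 mm over their backs; the gripper's body (75 mm by 190 mm) begins 51 mm behind the grasp point.
Start: joints at [1.091, 0.333, 0.04, 1.465, -0.013, 1.343, -0.059], TCP at [0.242, -0.603, 0.248] pointing down, gripper open.
Joint ranges: [-2.58, 2.58], [-0.38, 2.09], [-1.3, 1.39], [0.25, 2.4], [-1.5, 4.64], [0.08, 2.09], [-2.65, 2.65]. Speed limits (rad/s): [2.22, 2.22, 2.79, 2.79, 3.14, 3.14, 3.14].

## Interface

Orientations are given as [roll, pitch, yaw] about the fixed x, y, z axes, in that order (R = Rz(yaw) Ry(pitch) Rx(roll)).
In Python, from plant import bot gives the robot as it stands. The module is installed in compiled form; this text tells all that it offers.
- The arm moves only by the tool play_rows, never from a script. Its argument "moves" is a list that holds one entry, the list of rows, each a list of 7 numbers: the turn, a rotation vector about the tool's x, y, z in degrees, then the shift along the tool's x, y, z in m, then the finger opening in m, from 0 to 0.087. In form: [[[wx, wy, wz, tx, ty, tz, gripper], ...]]. A call has 1 to 10 rows; each row shifts and turns the pose as measured when the row begins, along the tool's axes as they then stand; what a row does not reach is not made up. A row lasts 1/8 s, in which the tool goes at most 62.5 mm and 10.7 degrees, less where a joint would pass 70% of its speed; a pose out of reach is approached as far as the arm can. A call is refused whole if a number of a shift passes 0.0625 or a number of a turn 10.7, either way. A call with a gripper value outside its range is refused whole. The fingers move at their own pace and stop on an object; "grip_force" is the grip in N (left out, the last holds). Time passes only in rows, so rows that do not move let the fingers close. It gives the time, the measured TCP pose, the force and the opening at its end, in the units of the state.
- bot.get_state(): the state, without advancing time (a new reading comes with each control period).
- bot.get_image(name): name is "scene" or "top" or "wrist"; returns a dict with "pixels" (480x640x3 uint8, red, green, blue), "camera_matrix" (3x3 intrinsics, pixels), "R" (3x3) and "t" (3): a world point X has camera coordinates R X + t. Camera axes: x right, y down, z forward; pixel columns grow to the right and rows downward; lengths in m; the calibration is good to about 2 mm. The wrist camera is an equidistant fisheye: a pixel r from the principal point sees the ray r / f radians off the axis. A picture is of the moment at which its call begins. There is no depth.
- bot.hand_in(): hands the job in, once; it reports no verdict.
The state is a dict: "time": time; "joint_pos": joint angles; "joint_vel": joint speeds; "joint_torque": joint torques, N m; "eef_pos": TCP position; "tcp_rot": TCP orientation; "force": force on the tool from outside, world axes, zero at the start; "torque": the same for the moment, N m; "width": finger opening in m.
Only numpy, scipy, OpenCV 4.12 (cv2) and the standard library are available. Lean on these libraries where they do the work, as an engineer would, in place of code of your own. Each camera call takes 0.05 s, during which the arm holds its last target.

## Task

The bone cast is to hang from a single bracket, so its balance point must be found. Lay the cast flat side down and square across the raised edge of the balance stand, so that its big end tips down onto the stand's rest, and let go of it there. Then shift it along over the edge, gently, never pressing hard on the stand, until it balances level on the edge alone when you let go; leave it so, and leave the other things on the bench alone.

Things in the scene. Friction and masses are not known exactly. Their poses are not given: they have to be found in the camera images.
- cast: Flat-backed dull brown cast of a limb bone, 320 mm long, flat side down. Origin: on its underside at mid-length; x along it to the big end, z up. Grip the shaft: 34 mm wide (y), 30 mm tall, x = -110 to +90 mm. Nothing lies below the underside. A hidden core weights the big end by an unknown amount: mass 0.38 to 0.65 kg, balance point anywhere from x = 25 to 70 mm.
- cast_big_end (a point): Extreme of the cast's big end at underside level (cast x = 160, y = 0, z = 0 mm). This end is two side-by-side balls of 24 mm radius centred at cast x = 136, y = -21 and 21, z = 24 mm, with a block 48 mm wide and 36 mm tall behind them (x = 92 to 132 mm).
- cast_small_end (a point): Extreme of the cast's small end at underside level (cast x = -160, y = 0, z = 0 mm). This end is two side-by-side balls of 18 mm radius centred at cast x = -142, y = -13 and 13, z = 18 mm.
- stand: Balance stand fixed to the bench: aluminium base 320 x 100 x 12 mm, a steel edge in its middle, black rubber-topped rests either side at x = 60 to 150 and -60 to -150 mm, 40 mm wide, tops 50 mm above the bench. Origin: on the bench under the middle of the edge; x along the base from rest to rest, z up; same both ways round. Over 25 N between cast and stand is pressing hard.
- stand_edge (a point): Middle of the edge's flat top, 60 mm above the bench; 12 mm along stand x, 40 mm along y. Let go, the cast stays level only if its balance point is within about 4 mm of here, else the heavy side tips 4 to 7 degrees onto a rest (big end, if mid-length is over the edge). An end push of 2 to 6 N slides it but also holds it tipped. Fingers below the cast's underside can strike the edge.
- tray: Bystander: cardboard specimen tray 120 x 180 x 35 mm with rock fragments fixed in it; origin centre of its underside.
- brush: Bystander: hand brush lying on the bench, origin under its middle, x along it.
- jar: Bystander: closed jar, 60 mm diameter, 75 mm tall; origin centre of its underside.

How it is judged:
By the outcome, as a careful person would: the job done as asked, in the order asked, and still so for the second after the job is handed in, with the robot touching nothing.
It also fails if it takes over 64 s, if anything falls off the work surface, if the arm or the gripper's body presses on something with over 40 N, if the wrist force passes 120 N, or if a joint passes its speed limit or range.

## Working session

There is one attempt and no reset: what is moved stays moved. The work goes in short steps, Python scripts to look and compute and a tool call to move; the robot and the scene stay as the last step left them, time stands still between calls to the robot, and variables do not carry over. Pictures are saved under pics/ and viewed, and the job is handed in when it is done.

Besides the shell and the picture viewer there is one more tool, called after "Request:" by a JSON object that holds its "fn" and its "kwargs", one argument or row to a line. play_rows: Moves the arm, as the interface text tells. Its arguments: {"type":"object","properties":{"moves":{"type":"array","items":{"type":"array","items":{"type":"array","items":{"type":"number"}}}},"grip_force":{"type":"number"}},"required":["moves"]}

```bash
mkdir -p pics; python3 - <<'E'
from plant import bot
import cv2,numpy as np
s=bot.get_state()
for k in s: print(k,np.round(s[k],3))
print(bot.tip_extent)
for n in("scene","top"):
    d=bot.get_image(n); cv2.imwrite(f"pics/{n}0.png",d["pixels"][:,:,::-1]); np.savez(f"{n}0.npz",**d)
    print(n,d["camera_matrix"].round(1).tolist(),(-d["R"].T@d["t"]).round(3),d["R"].round(3).tolist())
E
```

```text
time 0.0
joint_pos [ 1.091  0.334  0.04   1.466 -0.013  1.343 -0.058]
joint_vel [ 0.    -0.001 -0.     0.001  0.    -0.     0.   ]
joint_torque [-0.0000e+00 -6.5635e+01  1.3350e+00 -4.0380e+01 -6.0000e-02  4.5000e-02
  0.0000e+00]
eef_pos [ 0.241 -0.603  0.247]
tcp_rot [-3.14   0.     0.381]
force [-0.235  0.557  0.37 ]
torque [-0.022  0.02  -0.004]
width 0.087
0.025
scene [[535.2, 0.0, 315.0], [0.0, 535.2, 242.1], [0.0, 0.0, 1.0]] [ 1.36  -0.502  0.728] [[0.457, 0.889, 0.015], [0.537, -0.263, -0.801], [-0.709, 0.374, -0.598]]
top [[598.9, 0.0, 315.9], [0.0, 598.9, 238.6], [0.0, 0.0, 1.0]] [ 0.498 -0.058  1.346] [[-0.006, -1.0, 0.005], [-0.997, 0.006, -0.074], [0.074, -0.006, -0.997]]
```

View pics/top0.png

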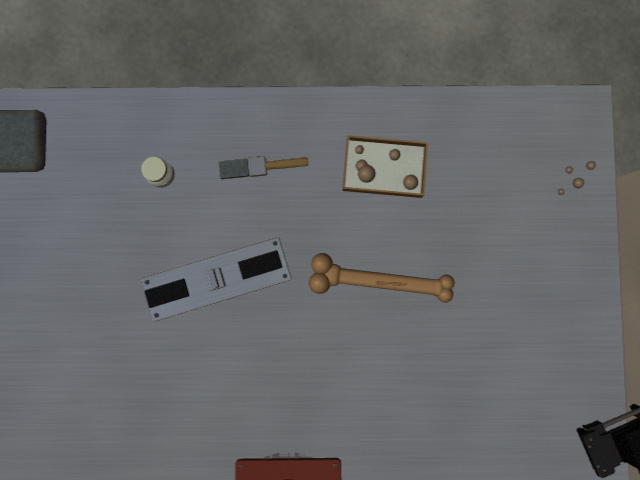

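View pics/scene0.png

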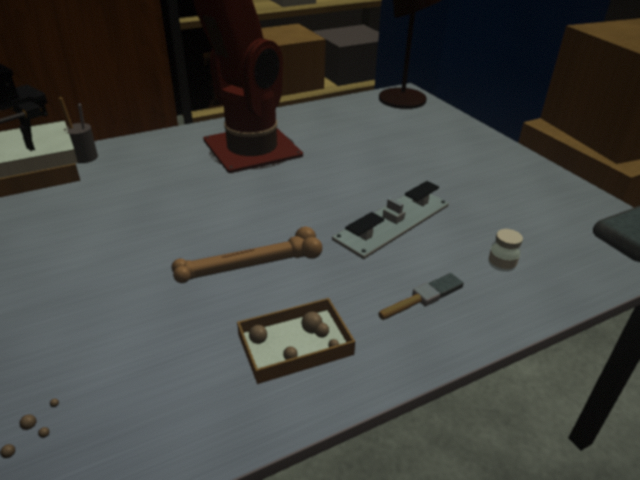

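The top view shows the cast from its big end at (320,273) to its small end at (446,288). The stand is centred near (217,279), with its black rests at (167,293) and (260,264). The jar, brush and tray lie farther from the robot, at image rows below 200.

```bash
cat > h.py <<'E'
import numpy as np,cv2
from plant import bot
def ray(d,uv,z):
    K=d["camera_matrix"];R=d["R"];t=d["t"]
    c=-R.T@t; r=R.T@np.linalg.inv(K)@np.array([uv[0],uv[1],1.]); return c+r*(z-c[2])/r[2]
def proj(d,X):
    p=d["camera_matrix"]@(d["R"]@np.asarray(X)+d["t"]); return p[:2]/p[2]
def castmask(d):
    hsv=cv2.cvtColor(d["pixels"],cv2.COLOR_RGB2HSV)
    m=cv2.inRange(hsv,(5,90,40),(20,255,255))
    return m
E
python3 - <<'E'
from h import *
d=dict(np.load("top0.npz"))
m=castmask(d)
cs,_=cv2.findContours(m,0,2)
cs=[c for c in cs if cv2.contourArea(c)>1500]
for c in cs: print(cv2.contourArea(c),cv2.boundingRect(c))
c=[c for c in cs if cv2.boundingRect(c)[1]>230 and cv2.boundingRect(c)[0]>280][0]
P=np.array([ray(d,p,0.02)[:2] for p in c[:,0]])
(ctr,(w,h),a)=cv2.minAreaRect(P.astype(np.float32)); print("rect",ctr,w,h,a)
M=np.zeros_like(m); cv2.drawContours(M,[c],-1,255,-1)
# shaft centreline: rows columns 345..435
cols=np.arange(348,430,3); pts=[]
for u in cols:
    v=np.where(M[:,u])[0]; pts.append(ray(d,(u,v.mean()),0.015)[:2]); 
pts=np.array(pts); vx,vy,x0,y0=cv2.fitLine(pts.astype(np.float32),2,0,.01,.01).ravel()
print("shaft dir",vx,vy,np.degrees(np.arctan2(vy,vx)),x0,y0)
u=np.array([vx,vy]); u*=np.sign(u[1])
s=(P-[x0,y0])@u; print("ext",s.min(),s.max(),s.max()-s.min(),"mid",np.array([x0,y0])+u*(s.min()+s.max())/2)
n=np.array([-u[1],u[0]]);q=(P-[x0,y0])@n; print("width",q.min(),q.max())
hsv=cv2.cvtColor(d["pixels"],cv2.COLOR_RGB2HSV)
k=cv2.inRange(d["pixels"],(0,0,0),(45,45,45)); k[:235]=0;k[325:]=0
cc,_=cv2.findContours(k,0,2); cen=[]
for c in cc:
    if cv2.contourArea(c)>300:
        r=cv2.minAreaRect(np.array([ray(d,p,0.05)[:2] for p in c[:,0]],np.float32)); print("rest",r); cen.append(r[0])
cen=np.array(cen); print(cen.mean(0),np.linalg.norm(cen[0]-cen[1]),np.degrees(np.arctan2(*(cen[0]-cen[1])[::-1])))
e=np.append(cen.mean(0),.06);print("edge px",proj(d,e))
im=d["pixels"][:,:,::-1][230:330,130:470]
cv2.imwrite("pics/crop0.png",cv2.resize(im,None,fx=2.3,fy=2.3,interpolation=2))
E
```

```text
1904.5 (236, 459, 105, 21)
2517.0 (309, 253, 145, 49)
4334.5 (343, 136, 85, 62)
rect (0.5107002258300781, -0.2101987600326538) 0.31801140308380127 0.087003193795681 85.58564758300781
shaft dir 0.12573405 0.992064 82.77685 0.5010458 -0.22628774
ext -0.14224840309201983 0.1748878514847113 0.3171362545767311 mid [ 0.50309777 -0.21009753]
width -0.04439686286454233 0.04296232614495007
rest ((0.4791523814201355, 0.2571330666542053), (0.03820747882127762, 0.0884777382016182), 16.753196716308594)
rest ((0.5391668081283569, 0.05600883439183235), (0.03881693631410599, 0.08683612942695618), 16.622888565063477)
[0.50915959 0.15657095] 0.2098873226668191 106.61483019755926
edge px [212.41124914 278.53975738]
```

```bash
python3 - <<'E'
from h import *
d=dict(np.load("top0.npz"))
im=d["pixels"][:,:,::-1][230:330,130:300]
cv2.imwrite("pics/crop1.png",cv2.resize(im,None,fx=4.5,fy=4.5,interpolation=2))
E
```

```text
(no output)
```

View pics/crop1.png

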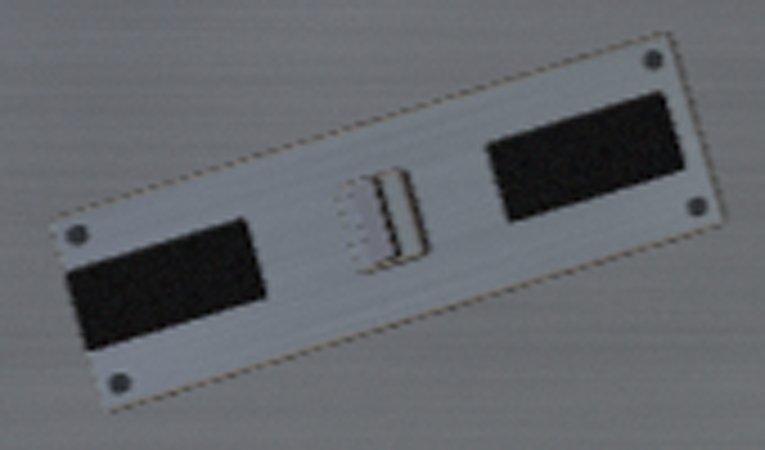

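Measured: the cast's mid-length is at (0.503,-0.210) with its axis at 82.8°, and it comes out 317 mm long against the 320 mm given. The stand edge is at (0.509,0.157) with its axis at 106.6°; the rest spacing is 209.9 mm against 210 mm. I'll plan the approach in tool-axis rows.

```bash
cat >> h.py <<'E'
from scipy.spatial.transform import Rotation as Ro
def T(s=None):
    s=s or bot.get_state(); return np.array(s["eef_pos"]),Ro.from_euler("xyz",s["tcp_rot"])
def plan(target,yaw,n,pitch=0.,width=.087):
    "n equal rows from now to target; pitch = tilt (deg) of tool about world-horizontal: rotation about tool y after yaw"
    p,R=T(); Rt=Ro.from_euler("xyz",[np.pi,0,np.radians(yaw)])*Ro.from_euler("y",pitch,degrees=True)
    w=(R.inv()*Rt).as_rotvec(); 
    for i in range(n):
        Ri=R*Ro.from_rotvec(w*i/n); d=Ri.inv().apply((np.array(target)-p)/n)
        print([round(float(x),1) for x in np.degrees(w)/n]+[round(float(x),4) for x in d]+[width])
def st():
    s=bot.get_state(); print("t",round(s["time"],2),"pos",np.round(s["eef_pos"],4),"rot",np.degrees(s["tcp_rot"]).round(2),"F",np.round(s["force"],2),"M",np.round(s["torque"],3),"w",np.round(s["width"],4))
E
python3 -c "
from h import *
st(); plan([.509,-.165,.15],82.8,10)"
```

```text
t 0.1 pos [ 0.2414 -0.6031  0.2468] rot [-1.7992e+02  1.0000e-02  2.1820e+01] F [ 0.35 -0.54 -1.13] M [ 0.036  0.004 -0.002] w 0.0873
[-0.0, -0.0, -6.1, 0.0411, -0.0307, 0.0097, 0.087]
[-0.0, -0.0, -6.1, 0.0442, -0.0262, 0.0097, 0.087]
[-0.0, -0.0, -6.1, 0.0467, -0.0213, 0.0097, 0.087]
[-0.0, -0.0, -6.1, 0.0487, -0.0163, 0.0097, 0.087]
[-0.0, -0.0, -6.1, 0.0501, -0.011, 0.0097, 0.087]
[-0.0, -0.0, -6.1, 0.051, -0.0056, 0.0097, 0.087]
[-0.0, -0.0, -6.1, 0.0513, -0.0002, 0.0097, 0.087]
[-0.0, -0.0, -6.1, 0.0511, 0.0053, 0.0097, 0.087]
[-0.0, -0.0, -6.1, 0.0502, 0.0107, 0.0097, 0.087]
[-0.0, -0.0, -6.1, 0.0488, 0.016, 0.0097, 0.087]
```

Request:
{"fn": "play_rows", "kwargs": {
  "moves": [
    [[0,0,-6,0.041,-0.031,0.01,0.087],[0,0,-6,0.044,-0.026,0.01,0.087],[0,0,-6,0.047,-0.021,0.01,0.087],[0,0,-6,0.049,-0.016,0.01,0.087],[0,0,-6,0.05,-0.011,0.01,0.087],[0,0,-6,0.051,-0.006,0.01,0.087],[0,0,-6,0.051,0,0.01,0.087],[0,0,-6,0.051,0.005,0.01,0.087],[0,0,-6,0.05,0.011,0.01,0.087],[0,0,-6,0.049,0.016,0.01,0.087]]
  ]
}}

```text
time: 1.35
eef_pos: [0.5103, -0.1538, 0.1409]
tcp_rot: [-3.137, -0.001, 1.453]
force: [-0.2, -0.8, -0.5]
width: 0.0873
```

```bash
python3 -c "
from h import *
st(); plan([.509,-.165,.12],82.8,4)
d=bot.get_image('wrist'); cv2.imwrite('pics/w1.png',d['pixels'][:,:,::-1])
d=bot.get_image('top'); cv2.imwrite('pics/t1.png',d['pixels'][:,:,::-1])"
```

```text
t 1.35 pos [ 0.5103 -0.1538  0.1409] rot [-1.7976e+02 -3.0000e-02  8.3250e+01] F [-0.15 -0.84 -0.46] M [ 0.018 -0.136 -0.052] w 0.0873
[-0.1, -0.0, 0.1, -0.0028, 0.0, 0.0052, 0.087]
[-0.1, -0.0, 0.1, -0.0028, 0.0, 0.0052, 0.087]
[-0.1, -0.0, 0.1, -0.0028, 0.0, 0.0052, 0.087]
[-0.1, -0.0, 0.1, -0.0028, 0.0, 0.0052, 0.087]
```

View pics/w1.png

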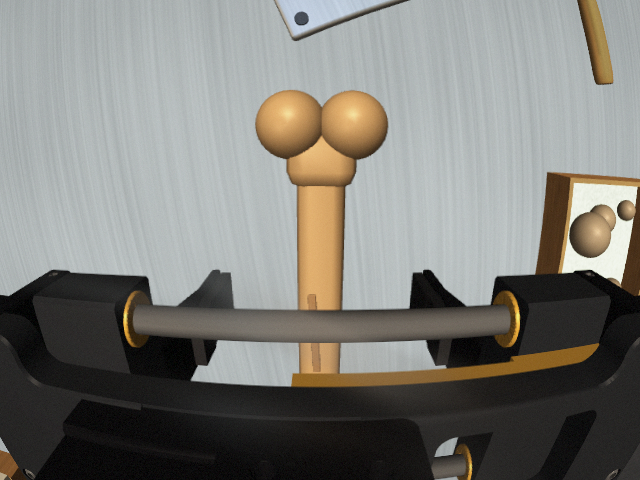

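The wrist view shows the shaft vertical in the image and centred between the fingers (columns 298–345, fingers at 225 and 420). The grasp line agrees with my measurement, so I'll go down.

Request:
{"fn": "play_rows", "kwargs": {
  "moves": [
    [[0,0,0.4,-0.006,0,0.04,0.087],[0,0,0,-0.005,0,0.04,0.087],[0,0,0,0,0,0.02,0.087],[0,0,0,0,0,0.01,0.087],[0,0,0,0,0,0,0.087]]
  ]
}}

```text
time: 2.08
eef_pos: [0.5095, -0.1596, 0.027]
tcp_rot: [-3.136, -0.004, 1.454]
force: [-0.6, -0.2, 0.6]
width: 0.0867
```

```bash
python3 -c "
from h import *
st(); plan([.509,-.165,.028],82.8,2)"
```

```text
t 2.08 pos [ 0.5095 -0.1596  0.027 ] rot [-179.68   -0.21   83.28] F [-0.63 -0.19  0.6 ] M [-0.012 -0.069 -0.021] w 0.0867
[-0.2, -0.1, 0.2, -0.0027, 0.0001, -0.0005, 0.087]
[-0.2, -0.1, 0.2, -0.0027, 0.0001, -0.0005, 0.087]
```

Request:
{"fn": "play_rows", "kwargs": {
  "moves": [
    [[0,0,0,0,0,0,0.02],[0,0,0,0,0,0,0.02],[0,0,0,0,0,0,0.02],[0,0,0,0,0,0,0.02],[0,0,0,0,0,0,0.02],[0,0,0,0,0,0,0.02]]
  ],
  "grip_force": 40
}}

```text
time: 2.82
eef_pos: [0.5108, -0.1602, 0.0298]
tcp_rot: [-3.139, -0.002, 1.453]
force: [-3.6, 0.2, 2.6]
width: 0.0353
```

```bash
python3 -c "
from h import *
st()"
```

```text
t 2.83 pos [ 0.5108 -0.1602  0.0298] rot [-1.7987e+02 -1.3000e-01  8.3260e+01] F [-3.55  0.22  2.6 ] M [ 0.115  0.789 -0.012] w 0.0353
```

Request:
{"fn": "play_rows", "kwargs": {
  "moves": [
    [[0,0,0,0,0,-0.03,0.02],[0,0,0,0,0,-0.04,0.02],[0,0,0,0,0,-0.04,0.02],[0,0,0,0,0,0,0.02],[0,0,0,0,0,0,0.02],[0,0,0,0,0,0,0.02]]
  ]
}}

```text
time: 3.58
eef_pos: [0.5064, -0.1594, 0.1365]
tcp_rot: [-3.128, -0.005, 1.453]
force: [0.8, -0.5, -5.0]
width: 0.0336
```

```bash
python3 -c "
from h import *
F=[];M=[]
for i in range(6):
    d=bot.get_image('wrist'); s=bot.get_state(); F.append(s['force']);M.append(s['torque'])
st();print(np.mean(F,0),np.std(F,0),np.mean(M,0),np.std(M,0))
_,R=T(); print('tool M',R.inv().apply(np.mean(M,0)))
cv2.imwrite('pics/w2.png',d['pixels'][:,:,::-1])
d=bot.get_image('scene'); cv2.imwrite('pics/s2.png',d['pixels'][:,:,::-1])"
```

```text
t 3.88 pos [ 0.5071 -0.1596  0.1375] rot [-179.3    -0.27   83.27] F [ 0.59  0.81 -3.93] M [-0.032 -0.119 -0.023] w 0.0338
[ 0.261052   0.0582014 -4.8050658] [0.36059412 0.55164937 0.51161511] [-0.01020687 -0.11686394 -0.00221706] [0.02843623 0.03959954 0.02325604]
tool M [-0.11726382  0.00358761  0.00161302]
```

View pics/s2.png

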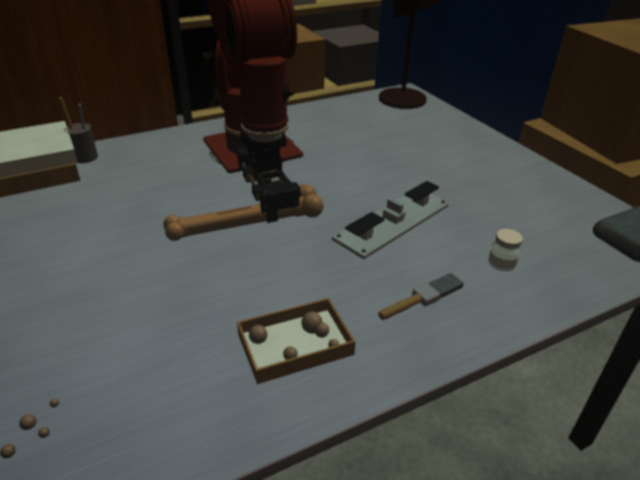

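```bash
python3 -c "
from h import *
st(); plan([.4948,.2045,.135],106.6,9,0,.02)"
```

```text
t 3.92 pos [ 0.5072 -0.1596  0.1377] rot [-179.32   -0.27   83.27] F [-0.12  0.43 -4.75] M [-0.013 -0.123 -0.036] w 0.0335
[-0.1, -0.0, -2.6, 0.04, -0.0061, 0.0006, 0.02]
[-0.1, -0.0, -2.6, 0.0402, -0.0043, 0.0005, 0.02]
[-0.1, -0.0, -2.6, 0.0404, -0.0025, 0.0005, 0.02]
[-0.1, -0.0, -2.6, 0.0405, -0.0006, 0.0004, 0.02]
[-0.1, -0.0, -2.6, 0.0405, 0.0012, 0.0004, 0.02]
[-0.1, -0.0, -2.6, 0.0404, 0.003, 0.0004, 0.02]
[-0.1, -0.0, -2.6, 0.0402, 0.0048, 0.0004, 0.02]
[-0.1, -0.0, -2.6, 0.0399, 0.0067, 0.0003, 0.02]
[-0.1, -0.0, -2.6, 0.0396, 0.0085, 0.0003, 0.02]
```

Request:
{"fn": "play_rows", "kwargs": {
  "moves": [
    [[0,0,-2.6,0.02,-0.006,0,0.02],[0,0,-2.6,0.04,-0.004,0,0.02],[0,0,-2.6,0.04,-0.002,0,0.02],[0,0,-2.6,0.04,-0.001,0,0.02],[0,0,-2.6,0.04,0.001,0,0.02],[0,0,-2.6,0.04,0.003,0,0.02],[0,0,-2.6,0.04,0.005,0,0.02],[0,0,-2.6,0.04,0.007,0,0.02],[0,0,-2.6,0.04,0.008,0,0.02],[0,0,0,0.015,0,0,0.02]]
  ]
}}

```text
time: 5.18
eef_pos: [0.48, 0.2145, 0.1413]
tcp_rot: [-3.136, -0.009, 1.888]
force: [0.6, -0.2, -4.3]
width: 0.0335
```

```bash
python3 -c "
from h import *
st(); plan([.4948,.2045,.115],106.6,2,0,.02)"
```

```text
t 5.17 pos [0.48   0.2145 0.1413] rot [-179.67   -0.53  108.19] F [ 0.63 -0.16 -4.34] M [-0.013 -0.055 -0.037] w 0.0335
[-0.2, -0.3, 0.8, -0.0072, 0.0056, 0.0131, 0.02]
[-0.2, -0.3, 0.8, -0.0071, 0.0056, 0.0131, 0.02]
```

Request:
{"fn": "play_rows", "kwargs": {
  "moves": [
    [[-0.2,-0.3,0.8,-0.007,0.006,0.013,0.02],[-0.2,-0.3,0.8,-0.007,0.006,0.013,0.02],[0,0,0,0,0,0,0.02]]
  ]
}}

```text
time: 5.55
eef_pos: [0.4953, 0.204, 0.1132]
tcp_rot: [3.141, 0.003, 1.86]
force: [-0.6, -0.7, -4.1]
width: 0.0335
```

```bash
python3 -c "
from h import *
st(); plan([.4948,.2045,.115],106.6,1,0,.02)
for n in('top','scene'):
  d=bot.get_image(n); cv2.imwrite('pics/%s3.png'%n,d['pixels'][:,:,::-1]); np.savez(n+'3.npz',**d)
  im=d['pixels'][:,:,::-1]; im=im[200:340,90:330] if n=='top' else im[150:330,230:470]
  cv2.imwrite('pics/%s3c.png'%n,cv2.resize(im,None,fx=3.2,fy=3.2,interpolation=2))"
```

```text
t 5.55 pos [0.4953 0.204  0.1132] rot [179.99   0.18 106.56] F [-0.57 -0.72 -4.15] M [ 0.01  -0.099 -0.016] w 0.0335
[0.0, 0.2, -0.0, 0.0006, -0.0003, -0.0018, 0.02]
```

View pics/top3c.png

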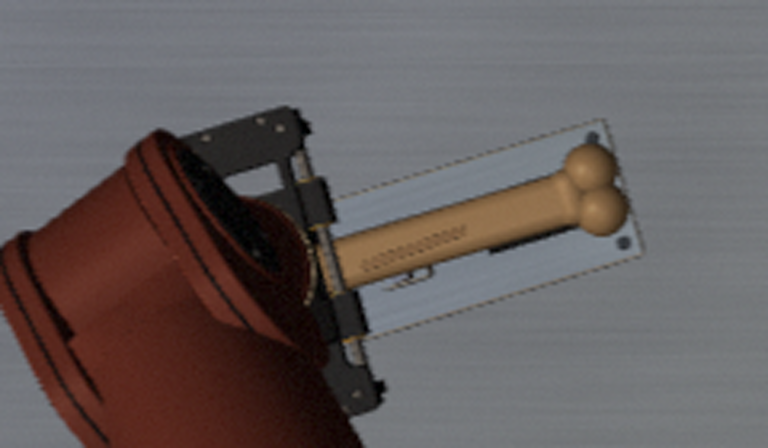

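View pics/scene3c.png

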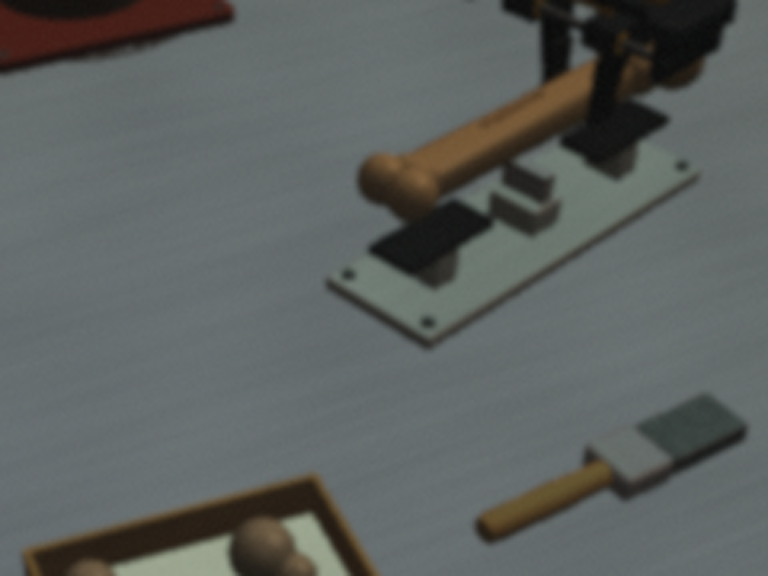

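The top view shows the cast parallel to the stand, with its small-end balls at pixels (274,252) and (278,265). I'll cast those onto their height and check where mid-length is.

```bash
cat >> h.py <<'E'
EDGE=np.array([.5092,.1566]); A=np.radians(106.6); UX=np.array([np.cos(A),np.sin(A)]); UY=np.array([-UX[1],UX[0]])
def sf(p): q=np.array(p)[:2]-EDGE; return (q@UX).round(4),(q@UY).round(4)
def line(d,zc,box):
    "shaft centre line in stand frame from colour mask within pixel box (u0,u1,v0,v1)"
    m=castmask(d); u0,u1,v0,v1=box; P=[]
    for u in range(u0,u1):
        v=np.where(m[v0:v1,u])[0]
        if len(v)>8: P.append(sf(ray(d,(u,v0+v.mean()),zc)))
    return np.polyfit(*np.array(P).T,1)
E
python3 -c "
from h import *
d=dict(np.load('top3.npz'))
a=ray(d,(274.4,252.2),.101);b=ray(d,(278.4,265),.101)
print(sf(a),sf(b),np.linalg.norm(a-b))
m=castmask(d);c=max([c for c in cv2.findContours(m,0,2)[0] if 250<cv2.boundingRect(c)[0]+cv2.boundingRect(c)[2]<310 and cv2.boundingRect(c)[1]>220],key=cv2.contourArea)
P=np.array([sf(ray(d,p,.101)) for p in c[:,0]]);print(P.min(0),P.max(0))
print(line(d,.1,(205,262,225,300)))
"
```

```text
(np.float64(-0.145), np.float64(-0.0125)) (np.float64(-0.1453), np.float64(0.0154)) 0.02792644293571666
[ 0.0126 -0.112 ] [0.2468 0.4066]
[-1.41634065e-02 -8.97903463e-05]
```

Mid-length is about 3 mm off the edge, the axis is within 1° and lateral offset is under 2 mm. I'll lower it carefully.

Request:
{"fn": "play_rows", "kwargs": {
  "moves": [
    [[0,0,0,0,0,0.01,0.02],[0,0,0,0,0,0.008,0.02],[0,0,0,0,0,0,0.02]]
  ]
}}

```text
time: 6.02
eef_pos: [0.4956, 0.2043, 0.0955]
tcp_rot: [3.14, 0.003, 1.86]
force: [-0.4, 0.2, -5.6]
width: 0.0337
```

```bash
python3 -c "
from h import *
st(); p,_=T(); print(sf(p))"
```

```text
t 6.03 pos [0.4956 0.2043 0.0955] rot [1.7988e+02 1.6000e-01 1.0656e+02] F [-0.41  0.19 -5.63] M [ 0.065 -0.041  0.018] w 0.0337
(np.float64(0.0496), np.float64(-0.0006))
```

Request:
{"fn": "play_rows", "kwargs": {
  "moves": [
    [[0,0,0,0,0,0.002,0.02],[0,0,0,0,0,0.002,0.02],[0,0,0,0,0,0.001,0.02]]
  ]
}}

```text
time: 6.4
eef_pos: [0.4958, 0.2045, 0.0906]
tcp_rot: [3.139, 0.003, 1.86]
force: [0.4, -0.6, -3.8]
width: 0.034
```

```bash
python3 -c "
from h import *
st()"
```

```text
t 6.4 pos [0.4958 0.2045 0.0906] rot [1.7985e+02 1.5000e-01 1.0657e+02] F [ 0.37 -0.58 -3.78] M [ 0.022 -0.119 -0.049] w 0.034
```

Request:
{"fn": "play_rows", "kwargs": {
  "moves": [
    [[0,-1,0,0.0005,0,0.001,0.02],[0,-1,0,0.0005,0,0.001,0.02],[0,-1,0,0.0005,0,0.001,0.02],[0,0,0,0,0,0,0.02]]
  ]
}}

```text
time: 6.9
eef_pos: [0.4953, 0.2066, 0.0876]
tcp_rot: [3.138, 0.059, 1.86]
force: [-0.5, 0.2, -4.3]
width: 0.0339
```

```bash
python3 -c "
from h import *
F=[]
for i in range(3):
  d=bot.get_image('scene'); F.append(bot.get_state()['force'])
st();print(np.mean(F,0)); cv2.imwrite('pics/s4.png',cv2.resize(d['pixels'][:,:,::-1][150:330,310:470],None,fx=3.3,fy=3.3,interpolation=2))"
```

```text
t 7.05 pos [0.4956 0.2059 0.0876] rot [179.82   3.34 106.53] F [ 0.28 -0.93 -4.99] M [ 0.126 -0.069 -0.02 ] w 0.0339
[ 0.40590113  0.17182853 -4.59957129]
```

View pics/s4.png

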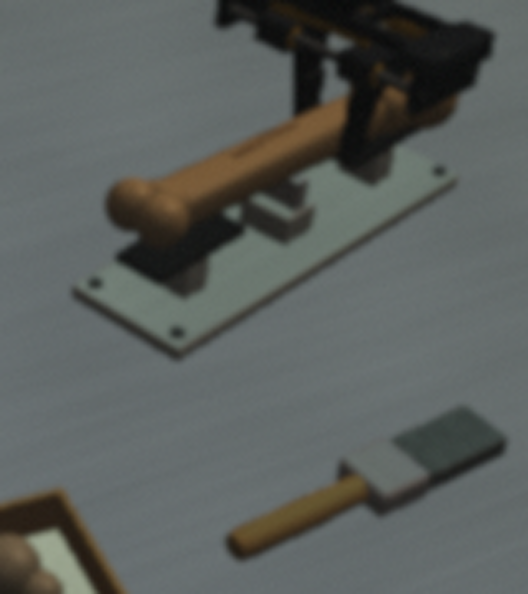

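The cast is tilted big end down and still carried fully (4.6 N). I'll keep lowering in small steps.

Request:
{"fn": "play_rows", "kwargs": {
  "moves": [
    [[0,-0.4,0,0,0,0.001,0.02],[0,0,0,0,0,0.0005,0.02],[0,0,0,0,0,0,0.02]]
  ]
}}

```text
time: 7.42
eef_pos: [0.4959, 0.2057, 0.0868]
tcp_rot: [3.138, 0.066, 1.858]
force: [-1.8, -0.0, -1.1]
width: 0.0337
```

```bash
cat >> h.py <<'E'
def avg(n=4,name='scene'):
    F=[];M=[]
    for i in range(n):
        d=bot.get_image(name); s=bot.get_state(); F.append(s['force']);M.append(s['torque'])
    st(); _,R=T(); p,_=T(); print("F",np.mean(F,0).round(2),"toolM",R.inv().apply(np.mean(M,0)).round(3),"stand xy",sf(p)); return d
E
python3 -c "
from h import *
avg(3)"
```

```text
t 7.58 pos [0.4959 0.2058 0.0867] rot [179.79   3.77 106.49] F [-1.02 -0.16  0.44] M [-0.156  0.338 -0.083] w 0.0333
F [-1.5  -0.31  0.01] toolM [ 0.338 -0.025  0.058] stand xy (np.float64(0.0509), np.float64(-0.0013))
```

The stand now carries the whole weight (wrist force about 0). I'll let go.

Request:
{"fn": "play_rows", "kwargs": {
  "moves": [
    [[0,0,0,0,0,0,0.036],[0,0,0,0,0,0,0.038],[0,0,0,0,0,0,0.045],[0,0,0,0,0,0,0.06],[0,0,0,0,0,0,0.06],[0,0,0,0,0,0,0.06],[0,0,0,0,0,0,0.06]]
  ]
}}

```text
time: 8.45
eef_pos: [0.4972, 0.206, 0.0874]
tcp_rot: [3.135, 0.065, 1.858]
force: [-0.1, -0.1, 0.6]
width: 0.0599
```

```bash
python3 -c "
from h import *
d=avg(2); np.savez('s5.npz',**d)
cv2.imwrite('pics/s5.png',cv2.resize(d['pixels'][:,:,::-1][150:300,300:470],None,fx=4,fy=4,interpolation=2))"
```

```text
t 8.55 pos [0.4973 0.2061 0.0874] rot [179.62   3.75 106.47] F [-0.5   0.34  0.68] M [ 0.096 -0.073 -0.035] w 0.06
F [-0.1   0.13  0.05] toolM [-0.109  0.076  0.041] stand xy (np.float64(0.0508), np.float64(-0.0027))
```

View pics/s5.png

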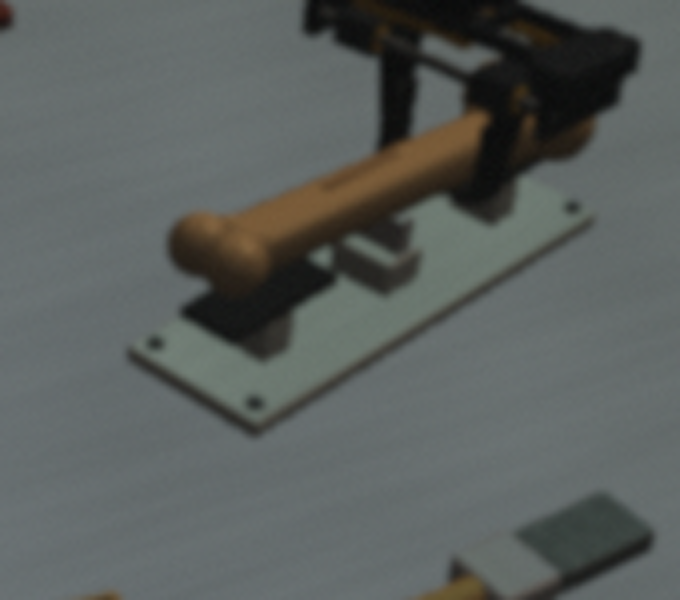

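The cast is resting tipped, with its small end raised. I'll back off and measure it unobstructed.

Request:
{"fn": "play_rows", "kwargs": {
  "moves": [
    [[0,0,0,0,0,-0.02,0.07],[0,0,0,0,0,-0.04,0.08],[0,0,0,0,0,-0.06,0.08],[0,0,0,0,0,-0.06,0.08],[0,3.5,0,-0.06,0,0,0.08],[0,0,0,-0.06,0,0,0.08],[0,0,0,-0.06,0,0,0.08],[0,0,0,-0.06,0,0,0.08],[0,0,0,-0.06,0,0,0.08]]
  ]
}}

```text
time: 9.68
eef_pos: [0.5809, -0.0678, 0.2924]
tcp_rot: [3.121, 0.003, 1.877]
force: [0.8, 0.2, -0.2]
width: 0.0797
```

```bash
python3 -c "
from h import *
st()
for n in('top','scene'):
  d=bot.get_image(n); np.savez(n+'6.npz',**d)
  im=d['pixels'][:,:,::-1]; im=im[200:340,110:310] if n=='top' else im[150:300,300:470]
  cv2.imwrite('pics/%s6c.png'%n,cv2.resize(im,None,fx=4,fy=4,interpolation=2))"
```

```text
t 9.68 pos [ 0.5809 -0.0678  0.2924] rot [178.8    0.19 107.53] F [ 0.84  0.19 -0.19] M [ 0.025 -0.156  0.027] w 0.0797
```

View pics/top6c.png

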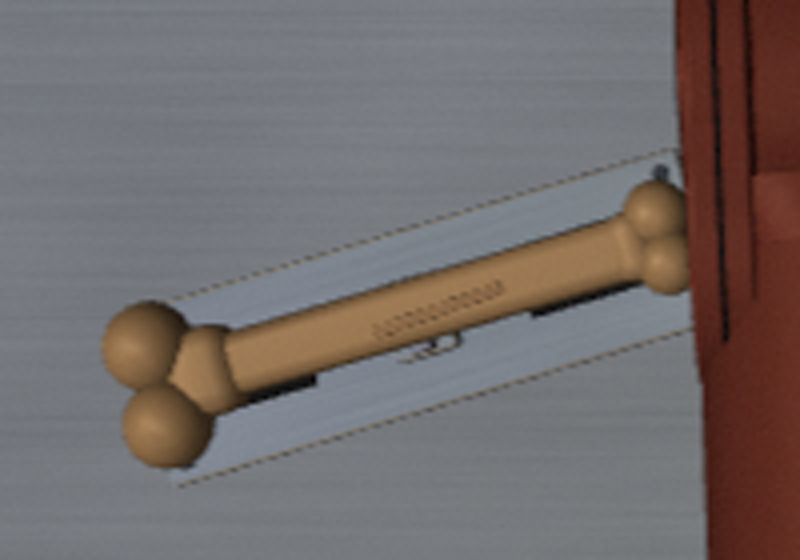

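View pics/scene6c.png

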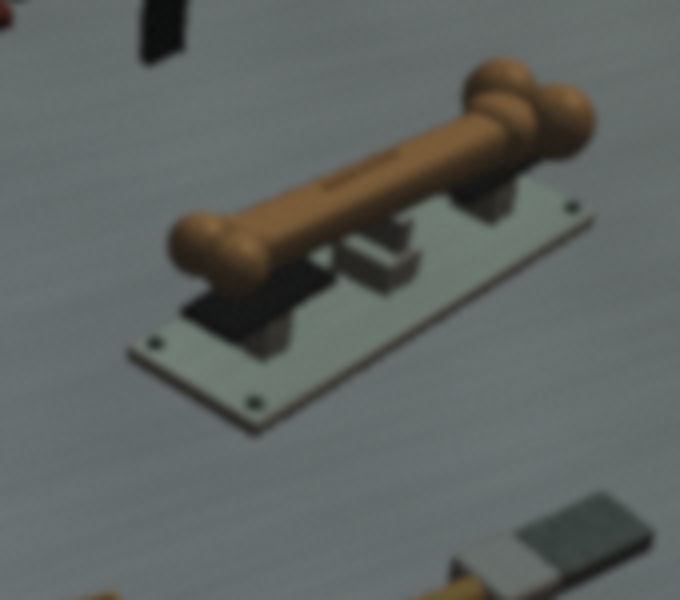

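The top view shows the cast tipped and lying along the stand. Its big balls are at px (146,286) and (152,306), its small balls at (274,252.5) and (277,266). The scene view confirms that the big end is on the rest.

```bash
python3 -c "
from h import *
d=dict(np.load('top6.npz'))
B=[sf(ray(d,p,.074)) for p in((146,286.25),(151.75,306.25))]
S=[sf(ray(d,p,.0894)) for p in((273.75,252.5),(276.75,265.75))]
B=np.mean(B,0);S=np.mean(S,0);print(B,S,B-S,'mid from B',B[0]-.136,'from S',S[0]+.142)
print(line(d,.084,(170,262,225,325)))
"
```

```text
[ 0.13645 -0.0025 ] [-0.142   0.0011] [ 0.27845 -0.0036 ] mid from B 0.00045000000000000595 from S 0.0
[-0.00686575 -0.00065291]
```

The cast's mid-length is over the edge within 1 mm. I'll take a free torque baseline, then go back and grip at cast x≈25 with the tool tilted to match.

```bash
cat >> h.py <<'E'
def W(sx,sy,z): q=EDGE+sx*UX+sy*UY; return [q[0],q[1],z]
E
python3 -c "
from h import *
avg(8); plan(W(.03,-.001,.15),106.2,7,-4.3,.08)"
```

```text
t 10.18 pos [ 0.5804 -0.065   0.2908] rot [1.7890e+02 1.5000e-01 1.0761e+02] F [-0.1  -0.05 -0.25] M [ 0.037 -0.127 -0.035] w 0.0802
F [-0.05  0.24 -0.3 ] toolM [-0.087 -0.006  0.005] stand xy (np.float64(-0.2327), np.float64(-0.005))
[0.2, -0.6, 0.2, 0.0376, -0.0003, 0.02, 0.08]
[0.2, -0.6, 0.2, 0.0378, -0.0004, 0.0196, 0.08]
[0.2, -0.6, 0.2, 0.038, -0.0004, 0.0192, 0.08]
[0.2, -0.6, 0.2, 0.0382, -0.0005, 0.0188, 0.08]
[0.2, -0.6, 0.2, 0.0384, -0.0006, 0.0184, 0.08]
[0.2, -0.6, 0.2, 0.0386, -0.0007, 0.018, 0.08]
[0.2, -0.6, 0.2, 0.0387, -0.0007, 0.0176, 0.08]
```

Request:
{"fn": "play_rows", "kwargs": {
  "moves": [
    [[0.2,-0.6,0.2,0.03,0,0.015,0.08],[0.2,-0.6,0.2,0.038,0,0.02,0.08],[0.2,-0.6,0.2,0.038,0,0.019,0.08],[0.2,-0.6,0.2,0.038,-0.001,0.019,0.08],[0.2,-0.6,0.2,0.038,-0.001,0.018,0.08],[0.2,-0.6,0.2,0.039,-0.001,0.018,0.08],[0.2,-0.6,0.2,0.038,-0.001,0.018,0.08],[0,0,0,0,0,0,0.08]]
  ]
}}

```text
time: 11.18
eef_pos: [0.4991, 0.1892, 0.1523]
tcp_rot: [-3.141, 0.08, 1.86]
force: [-0.7, -0.4, -0.2]
width: 0.0799
```

```bash
python3 -c "
from h import *
st();p,_=T();print(sf(p)); plan(W(.0271,-.001,.087),106.2,4,-4.3,.08)"
```

```text
t 11.18 pos [0.4991 0.1892 0.1523] rot [-179.96    4.58  106.57] F [-0.73 -0.41 -0.23] M [ 0.063 -0.084  0.038] w 0.0799
(np.float64(0.0341), np.float64(0.0004))
[-0.0, 0.1, 0.1, -0.0004, 0.0004, 0.0164, 0.08]
[-0.0, 0.1, 0.1, -0.0005, 0.0004, 0.0164, 0.08]
[-0.0, 0.1, 0.1, -0.0005, 0.0004, 0.0164, 0.08]
[-0.0, 0.1, 0.1, -0.0005, 0.0004, 0.0164, 0.08]
```

Request:
{"fn": "play_rows", "kwargs": {
  "moves": [
    [[0,0.1,0.1,-0.0005,0.0004,0.025,0.08],[0,0.1,0.1,-0.0005,0.0004,0.025,0.08],[0,0,0.1,-0.0005,0.0004,0.01,0.08],[0,0,0,0,0,0.004,0.08],[0,0,0,0,0,0,0.06]]
  ]
}}

```text
time: 11.8
eef_pos: [0.5041, 0.1829, 0.0901]
tcp_rot: [3.138, 0.078, 1.855]
force: [-0.3, -0.4, -0.3]
width: 0.0757
```

```bash
python3 -c "
from h import *
st();p,_=T();print(sf(p)); plan(W(.0271,-.001,.087),106.2,1,-4.3,.06)"
```

```text
t 11.8 pos [0.5041 0.1829 0.0901] rot [179.77   4.45 106.3 ] F [-0.27 -0.4  -0.3 ] M [ 0.114 -0.067 -0.025] w 0.0757
(np.float64(0.0267), np.float64(-0.0026))
[0.2, 0.1, 0.1, 0.0007, -0.0016, 0.003, 0.06]
```

Request:
{"fn": "play_rows", "kwargs": {
  "moves": [
    [[0.2,0,0,0.0005,-0.0015,0.003,0.055],[0,0,0,0,0,0,0.045],[0,0,0,0,0,0,0.04],[0,0,0,0,0,0,0.038]]
  ],
  "grip_force": 12
}}

```text
time: 12.3
eef_pos: [0.5034, 0.1832, 0.0886]
tcp_rot: [3.139, 0.078, 1.855]
force: [0.3, 0.1, -0.2]
width: 0.0412
```

```bash
python3 -c "
from h import *
st();p,_=T();print(sf(p)); plan(W(.0271,-.001,.087),106.2,1,-4.3,.06)"
```

```text
t 12.3 pos [0.5034 0.1832 0.0886] rot [179.83   4.45 106.29] F [ 0.32  0.08 -0.21] M [ 0.128 -0.086 -0.016] w 0.0412
(np.float64(0.0271), np.float64(-0.0021))
[0.2, 0.2, 0.1, 0.0001, -0.0011, 0.0016, 0.06]
```

Request:
{"fn": "play_rows", "kwargs": {
  "moves": [
    [[0,0,0,0,-0.001,0.001,0.037],[0,0,0,0,0,0,0.02],[0,0,0,0,0,0,0.02],[0,0,0,0,0,0,0.02]]
  ],
  "grip_force": 25
}}

```text
time: 12.8
eef_pos: [0.5025, 0.1828, 0.0876]
tcp_rot: [3.139, 0.078, 1.855]
force: [0.3, 0.7, 0.1]
width: 0.034
```

```bash
python3 -c "
from h import *
st();p,_=T();print(sf(p))"
```

```text
t 12.8 pos [0.5025 0.1828 0.0876] rot [179.82   4.45 106.3 ] F [0.31 0.73 0.08] M [ 0.044 -0.115  0.011] w 0.034
(np.float64(0.0271), np.float64(-0.001))
```

Request:
{"fn": "play_rows", "kwargs": {
  "moves": [
    [[0,1.5,0,-0.001,0,-0.002,0.02],[0,1.4,0,-0.001,0,-0.002,0.02],[0,1.4,0,-0.001,0,-0.001,0.02],[0,0,0,0,0,0,0.02],[0,0,0,0,0,0,0.02]]
  ],
  "grip_force": 40
}}

```text
time: 13.42
eef_pos: [0.5023, 0.1785, 0.0917]
tcp_rot: [3.142, -0.003, 1.854]
force: [-0.6, 0.4, -5.7]
width: 0.0337
```

```bash
python3 -c "
from h import *
avg(8)
plan(W(-.025,0,.0915),106.5,6,0,.02)"
```

```text
t 13.82 pos [0.5023 0.1789 0.0918] rot [ 1.7998e+02 -1.5000e-01  1.0627e+02] F [-0.84  0.27 -4.25] M [-0.074 -0.113 -0.013] w 0.0333
F [-0.12 -0.09 -4.58] toolM [-0.115 -0.126  0.018] stand xy (np.float64(0.0234), np.float64(0.0003))
[0.0, -0.0, -0.0, -0.0081, 0.0001, 0.0, 0.02]
[0.0, -0.0, -0.0, -0.0081, 0.0001, 0.0, 0.02]
[0.0, -0.0, -0.0, -0.0081, 0.0001, 0.0, 0.02]
[0.0, -0.0, -0.0, -0.0081, 0.0001, 0.0, 0.02]
[0.0, -0.0, -0.0, -0.0081, 0.0001, 0.0, 0.02]
[0.0, -0.0, -0.0, -0.0081, 0.0001, 0.0, 0.02]
```

Force 4.6 N and moment −0.126 N m put the balance point at cast x≈50, agreeing with the first lift. I'll shift −49 mm along the stand, just clear of the edge.

Request:
{"fn": "play_rows", "kwargs": {
  "moves": [
    [[0,0,0,-0.005,0,0,0.02],[0,0,0,-0.009,0,0,0.02],[0,0,0,-0.009,0,0,0.02],[0,0,0,-0.009,0,0,0.02],[0,0,0,-0.009,0,0,0.02],[0,0,0,-0.006,0,0,0.02],[0,0,0,0,0,0,0.02],[0,0,0,0,0,0,0.02]]
  ]
}}

```text
time: 14.82
eef_pos: [0.5166, 0.1297, 0.0916]
tcp_rot: [3.141, -0.002, 1.854]
force: [0.7, 0.1, -5.0]
width: 0.034
```

```bash
python3 -c "
from h import *
avg(6)
plan(W(-.025,0,.0905),106.5,1,0,.02)"
```

```text
t 15.12 pos [0.5166 0.1297 0.0916] rot [ 1.7999e+02 -1.2000e-01  1.0621e+02] F [ 0.59 -0.49 -5.55] M [-0.109 -0.14  -0.019] w 0.0335
F [ 0.22 -0.33 -4.85] toolM [-0.115 -0.124  0.005] stand xy (np.float64(-0.0279), np.float64(0.0006))
[0.0, -0.1, -0.3, 0.0029, 0.0006, 0.0011, 0.02]
```

Request:
{"fn": "play_rows", "kwargs": {
  "moves": [
    [[0,0,-0.3,0.003,0.0005,0,0.02],[0,0,0,0,0,0.0007,0.02],[0,0,0,0,0,0.0006,0.02],[0,0,0,0,0,0,0.02]]
  ]
}}

```text
time: 15.62
eef_pos: [0.5161, 0.1332, 0.0902]
tcp_rot: [3.142, -0.002, 1.86]
force: [-0.6, -0.9, -4.7]
width: 0.0336
```

```bash
python3 -c "
from h import *
avg(4)"
```

```text
t 15.82 pos [0.5161 0.1332 0.0903] rot [ 1.7999e+02 -1.2000e-01  1.0656e+02] F [-0.09  0.81 -4.46] M [-0.128 -0.167 -0.02 ] w 0.0342
F [ 0.23  0.53 -4.73] toolM [-0.105 -0.164 -0.018] stand xy (np.float64(-0.0244), np.float64(0.0))
```

Request:
{"fn": "play_rows", "kwargs": {
  "moves": [
    [[0,0,0,0,0,0.0006,0.02],[0,0,0,0,0,0.0006,0.02],[0,0,0,0,0,0,0.02]]
  ]
}}

```text
time: 16.2
eef_pos: [0.5162, 0.1331, 0.0892]
tcp_rot: [3.141, -0.002, 1.86]
force: [-0.1, -1.0, -2.4]
width: 0.0334
```

```bash
python3 -c "
from h import *
avg(4)"
```

```text
t 16.4 pos [0.5162 0.1332 0.0892] rot [ 1.7998e+02 -1.1000e-01  1.0655e+02] F [-1.15 -0.48 -2.95] M [-0.063  0.101  0.044] w 0.0337
F [-0.74 -0.61 -2.76] toolM [ 0.078 -0.123 -0.   ] stand xy (np.float64(-0.0245), np.float64(-0.0))
```

Request:
{"fn": "play_rows", "kwargs": {
  "moves": [
    [[0,0,0,0,0,0.0006,0.02],[0,0,0,0,0,0,0.02]]
  ]
}}

```text
time: 16.65
eef_pos: [0.5163, 0.1331, 0.0891]
tcp_rot: [3.141, -0.002, 1.86]
force: [-2.3, -0.7, -0.4]
width: 0.0338
```

```bash
python3 -c "
from h import *
avg(4)"
```

```text
t 16.85 pos [0.5163 0.1331 0.0891] rot [ 1.7997e+02 -1.0000e-01  1.0655e+02] F [-2.86 -1.21  2.37] M [-0.187  0.513  0.052] w 0.0338
F [-1.98 -1.17  1.8 ] toolM [ 0.529 -0.025 -0.068] stand xy (np.float64(-0.0245), np.float64(-0.0001))
```

The edge now carries the weight. I'll open slowly.

Request:
{"fn": "play_rows", "kwargs": {
  "moves": [
    [[0,0,0,0,0,-0.0002,0.034],[0,0,0,0,0,0,0.036],[0,0,0,0,0,0,0.038],[0,0,0,0,0,0,0.04],[0,0,0,0,0,0,0.045],[0,0,0,0,0,0,0.055],[0,0,0,0,0,0,0.06],[0,0,0,0,0,0,0.06]]
  ],
  "grip_force": 5
}}

```text
time: 17.85
eef_pos: [0.5176, 0.1337, 0.0898]
tcp_rot: [3.138, -0.002, 1.86]
force: [0.2, 0.1, 1.6]
width: 0.0588
```

```bash
python3 -c "
from h import *
d=avg(4); np.savez('s7.npz',**d)
cv2.imwrite('pics/s7.png',cv2.resize(d['pixels'][:,:,::-1][150:300,290:470],None,fx=4,fy=4,interpolation=2))"
```

```text
t 18.05 pos [0.5176 0.1336 0.0897] rot [ 1.7980e+02 -1.2000e-01  1.0654e+02] F [-0.03 -0.09 -0.  ] M [-0.01  -0.108 -0.035] w 0.0599
F [-0.09 -0.06 -0.1 ] toolM [-0.112  0.01   0.015] stand xy (np.float64(-0.0244), np.float64(-0.0015))
```

View pics/s7.png

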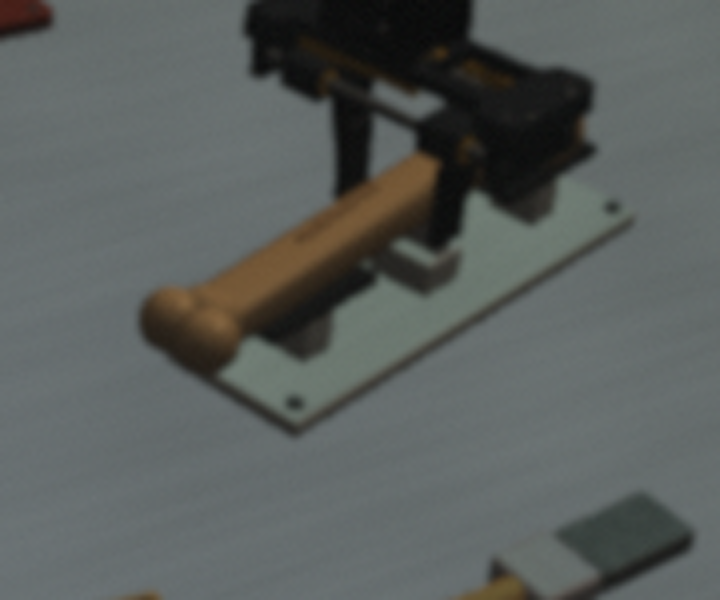

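The fingers are clear of the cast, but this view doesn't show whether it is level. I'll retreat straight up and measure.

Request:
{"fn": "play_rows", "kwargs": {
  "moves": [
    [[0,0,0,0,0,-0.01,0.06],[0,0,0,0,0,-0.03,0.07],[0,0,0,0,0,-0.06,0.08],[0,0,0,0,0,-0.06,0.08],[0,0,0,-0.06,0,0,0.08],[0,0,0,-0.06,0,0,0.08],[0,0,0,-0.06,0,0,0.08],[0,0,0,-0.06,0,0,0.08],[0,0,0,-0.06,0,0,0.08]]
  ]
}}

```text
time: 19.18
eef_pos: [0.6065, -0.1549, 0.2633]
tcp_rot: [3.129, 0.0, 1.873]
force: [0.5, -0.0, 1.3]
width: 0.0799
```

```bash
python3 -c "
from h import *
st()
for n in('top','scene'):
  d=bot.get_image(n); np.savez(n+'8.npz',**d)
  im=d['pixels'][:,:,::-1]; im=im[200:340,110:310] if n=='top' else im[150:300,290:470]
  cv2.imwrite('pics/%s8c.png'%n,cv2.resize(im,None,fx=4,fy=4,interpolation=2))"
```

```text
t 19.18 pos [ 0.6065 -0.1549  0.2633] rot [1.7930e+02 1.0000e-02 1.0733e+02] F [ 0.48 -0.01  1.3 ] M [ 0.029 -0.207 -0.004] w 0.0799
```

View pics/top8c.png

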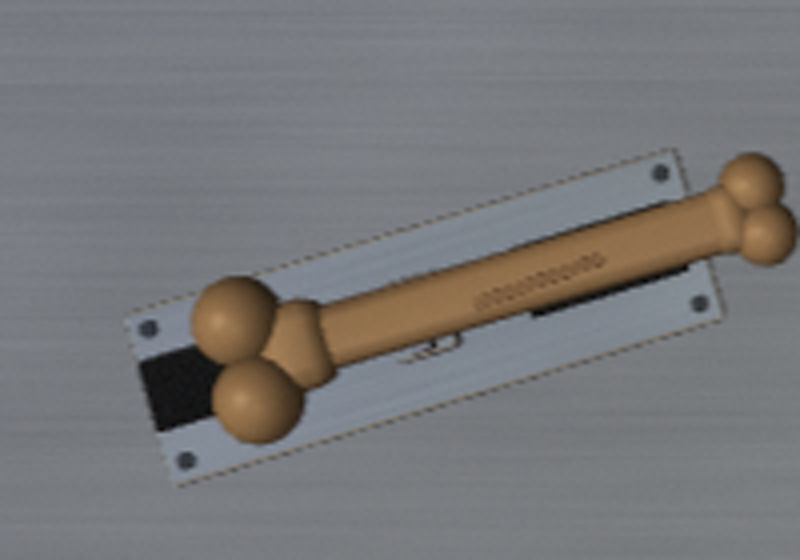

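View pics/scene8c.png

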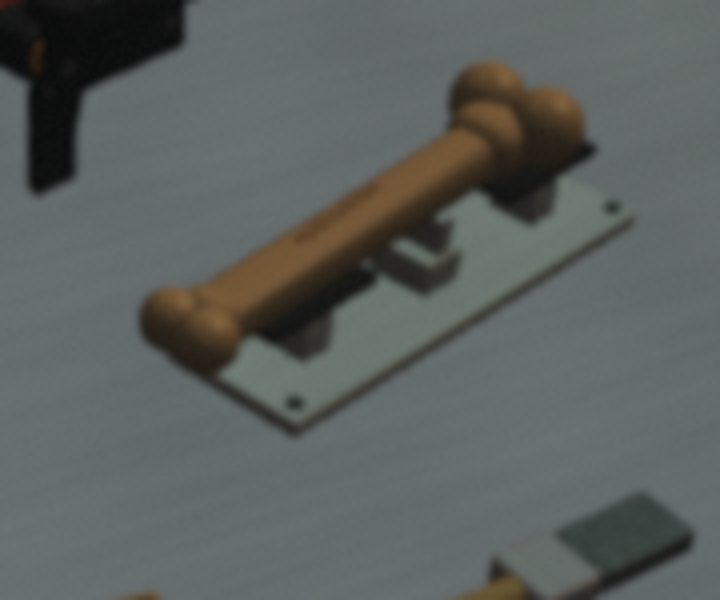

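I'll triangulate the ball centres across the two views. Small-end balls are at top px (298,246) and (302,258), scene px (342,234) and (334,229). The near big ball is at top px (168.5,280), scene px (427,181.5).

```bash
cat >> h.py <<'E'
def tri(a,pa,b,pb):
    P=[d["camera_matrix"]@np.c_[d["R"],d["t"]] for d in(a,b)]
    X=cv2.triangulatePoints(P[0],P[1],np.array(pa,float).reshape(2,1),np.array(pb,float).reshape(2,1)).ravel(); return X[:3]/X[3]
E
python3 -c "
from h import *
a=dict(np.load('top8.npz'));b=dict(np.load('scene8.npz'))
for n,p,q in(('S+',(298,245.75),(341.75,234.3)),('S-',(302,258.25),(333.5,228.8)),('B+',(168.5,280.25),(427.5,181.5)),('B-',(174.5,300.25),(411.8,174.8))):
  X=tri(a,p,b,q);print(n,sf(X),X[2].round(4))
print('ref tipped big')
a=dict(np.load('top6.npz'));b=dict(np.load('scene6.npz'))
for n,p,q in(('S+',(273.75,252.5),(300+240/4,150+262/4)),('B+',(146,286.25),(300+560/4,150+121/4))):
  X=tri(a,p,b,q);print(n,sf(X),X[2].round(4))
"
```

```text
S+ (np.float64(-0.1955), np.float64(-0.0135)) 0.0683
S- (np.float64(-0.195), np.float64(0.0136)) 0.0681
B+ (np.float64(0.0847), np.float64(-0.0225)) 0.0897
B- (np.float64(0.0836), np.float64(0.0219)) 0.0897
ref tipped big
S+ (np.float64(-0.1424), np.float64(-0.0137)) 0.0919
B+ (np.float64(0.1369), np.float64(-0.0249)) 0.0738
```

The cast is now tipped the other way. The small-ball centres are 10 mm below their level height and the big ones 6 mm above, so the small end is on its rest. Mid-length is at stand x≈−51.5 mm, so the balance point is below about 47.5 mm. I'll regrip and move back about 6 mm.

```bash
python3 -c "
from h import *
avg(4); plan(W(-.026,0,.15),106.6,7,3.7,.08)"
```

```text
t 19.48 pos [ 0.6061 -0.1515  0.2626] rot [ 1.7933e+02 -6.0000e-02  1.0740e+02] F [ 0.01 -0.69  0.94] M [-0.013 -0.086  0.003] w 0.0801
F [0.02 0.48 0.51] toolM [-0.116  0.032 -0.02 ] stand xy (np.float64(-0.3229), np.float64(-0.0048))
[0.1, 0.5, 0.1, 0.0424, -0.0003, 0.0161, 0.08]
[0.1, 0.5, 0.1, 0.0423, -0.0003, 0.0165, 0.08]
[0.1, 0.5, 0.1, 0.0421, -0.0004, 0.0169, 0.08]
[0.1, 0.5, 0.1, 0.042, -0.0005, 0.0173, 0.08]
[0.1, 0.5, 0.1, 0.0418, -0.0005, 0.0177, 0.08]
[0.1, 0.5, 0.1, 0.0416, -0.0006, 0.018, 0.08]
[0.1, 0.5, 0.1, 0.0415, -0.0006, 0.0184, 0.08]
```

Request:
{"fn": "play_rows", "kwargs": {
  "moves": [
    [[0.1,0.5,0.1,0.03,0,0.01,0.08],[0.1,0.5,0.1,0.042,0,0.016,0.08],[0.1,0.5,0.1,0.042,0,0.016,0.08],[0.1,0.5,0.1,0.042,-0.001,0.017,0.08],[0.1,0.5,0.1,0.042,-0.001,0.017,0.08],[0.1,0.5,0.1,0.042,-0.001,0.017,0.08],[0.1,0.5,0.1,0.04,-0.001,0.016,0.08],[0,0,0,0,0,0,0.08]]
  ]
}}

```text
time: 20.48
eef_pos: [0.5107, 0.1396, 0.1631]
tcp_rot: [3.137, -0.061, 1.884]
force: [0.9, -0.4, 0.3]
width: 0.0801
```

```bash
python3 -c "
from h import *
st();p,_=T();print(sf(p)); plan(W(-.0262,0,.0885),106.6,3,3.7,.08)"
```

```text
t 20.48 pos [0.5107 0.1396 0.1631] rot [179.73  -3.5  107.96] F [ 0.91 -0.39  0.32] M [-0.111 -0.164 -0.001] w 0.0801
(np.float64(-0.0167), np.float64(0.0035))
[0.1, 0.1, 0.5, -0.0047, 0.001, 0.0246, 0.08]
[0.1, 0.1, 0.5, -0.0047, 0.001, 0.0246, 0.08]
[0.1, 0.1, 0.5, -0.0047, 0.0011, 0.0246, 0.08]
```

Request:
{"fn": "play_rows", "kwargs": {
  "moves": [
    [[0.1,0.1,0.5,-0.005,0.001,0.025,0.08],[0.1,0.1,0.5,-0.005,0.001,0.025,0.08],[0,0,0.4,-0.003,0.001,0.015,0.08],[0,0,0,0,0,0.006,0.07],[0,0,0,0,0,0,0.06]]
  ]
}}

```text
time: 21.1
eef_pos: [0.5169, 0.1343, 0.093]
tcp_rot: [3.137, -0.062, 1.866]
force: [-0.5, -0.0, 0.5]
width: 0.0673
```

```bash
python3 -c "
from h import *
st();p,_=T();print(sf(p)); plan(W(-.0262,0,.0877),106.6,1,3.7,.05)"
```

```text
t 21.1 pos [0.5169 0.1343 0.093 ] rot [179.74  -3.53 106.89] F [-0.51 -0.03  0.48] M [-0.011 -0.121  0.06 ] w 0.0673
(np.float64(-0.0236), np.float64(-0.001))
[0.2, 0.2, 0.3, -0.0029, -0.0011, 0.0052, 0.05]
```

Request:
{"fn": "play_rows", "kwargs": {
  "moves": [
    [[0.2,0.2,0.3,-0.001,-0.001,0.005,0.06],[0,0,0,-0.001,0,0,0.045],[0,0,0,0,0,0,0.038],[0,0,0,0,0,0,0.038]]
  ],
  "grip_force": 12
}}

```text
time: 21.6
eef_pos: [0.5175, 0.1325, 0.0894]
tcp_rot: [3.138, -0.065, 1.86]
force: [-0.1, 0.2, 0.5]
width: 0.0407
```

```bash
python3 -c "
from h import *
st();p,_=T();print(sf(p)); plan(W(-.0262,0,.0877),106.6,1,3.7,.05)"
```

```text
t 21.6 pos [0.5175 0.1325 0.0894] rot [179.82  -3.72 106.57] F [-0.06  0.18  0.54] M [-0.04  -0.101 -0.022] w 0.0407
(np.float64(-0.0254), np.float64(-0.001))
[0.2, -0.0, -0.0, -0.0009, -0.001, 0.0016, 0.05]
```

Request:
{"fn": "play_rows", "kwargs": {
  "moves": [
    [[0,0,0,0,-0.0008,0.001,0.037],[0,0,0,0,0,0,0.02],[0,0,0,0,0,0,0.02],[0,0,0,0,0,0,0.02]]
  ],
  "grip_force": 25
}}

```text
time: 22.1
eef_pos: [0.5167, 0.1324, 0.0884]
tcp_rot: [3.138, -0.065, 1.86]
force: [0.5, -0.1, 0.3]
width: 0.0342
```

```bash
python3 -c "
from h import *
st();p,_=T();print(sf(p))"
```

```text
t 22.1 pos [0.5167 0.1324 0.0884] rot [179.8   -3.71 106.58] F [ 0.51 -0.14  0.35] M [-0.098 -0.138 -0.07 ] w 0.0342
(np.float64(-0.0254), np.float64(-0.0003))
```

Request:
{"fn": "play_rows", "kwargs": {
  "moves": [
    [[0,-1.2,0,0,0,-0.0015,0.02],[0,-1.2,0,0.001,0,-0.0015,0.02],[0,-1.2,0,0.001,0,-0.001,0.02],[0,0,0,0.002,0,0,0.02],[0,0,0,0.002,0,0,0.02],[0,0,0,0,0,0,0.02]]
  ],
  "grip_force": 40
}}

```text
time: 22.85
eef_pos: [0.5133, 0.1385, 0.0914]
tcp_rot: [3.141, 0.002, 1.861]
force: [0.7, 1.3, -4.7]
width: 0.0339
```

```bash
python3 -c "
from h import *
avg(8)
plan(W(-.0177,0,.0905),106.6,1,0,.02)"
```

```text
t 23.25 pos [0.5134 0.1381 0.0914] rot [1.7997e+02 1.5000e-01 1.0660e+02] F [ 0.42  0.61 -4.48] M [-0.142 -0.139 -0.004] w 0.0338
F [-0.2   0.01 -4.93] toolM [-0.102 -0.135  0.002] stand xy (np.float64(-0.0189), np.float64(0.0012))
[0.0, 0.2, 0.0, 0.0012, 0.0012, 0.0009, 0.02]
```

Request:
{"fn": "play_rows", "kwargs": {
  "moves": [
    [[0,0,0,0.0012,0.001,0.0005,0.02],[0,0,0,0,0,0.0005,0.02],[0,0,0,0,0,0.0005,0.02],[0,0,0,0,0,0,0.02]]
  ]
}}

```text
time: 23.75
eef_pos: [0.5142, 0.1395, 0.09]
tcp_rot: [3.141, 0.003, 1.86]
force: [-0.3, -0.7, -3.6]
width: 0.034
```

```bash
python3 -c "
from h import *
avg(3)"
```

```text
t 23.9 pos [0.5142 0.1396 0.09  ] rot [1.7997e+02 1.6000e-01 1.0660e+02] F [-0.76  0.61 -3.68] M [-0.118  0.    -0.025] w 0.0335
F [-0.49  0.17 -3.62] toolM [ 0.068 -0.115 -0.009] stand xy (np.float64(-0.0178), np.float64(0.0001))
```

Request:
{"fn": "play_rows", "kwargs": {
  "moves": [
    [[0,0,0,0,0,0.0003,0.02],[0,0,0,0,0,0.0002,0.02],[0,0,0,0,0,0,0.02]]
  ]
}}

```text
time: 24.28
eef_pos: [0.5142, 0.1396, 0.09]
tcp_rot: [3.141, 0.003, 1.86]
force: [-1.7, -0.9, -1.4]
width: 0.0338
```

```bash
python3 -c "
from h import *
avg(4)"
```

```text
t 24.48 pos [0.5142 0.1396 0.09  ] rot [179.96   0.18 106.6 ] F [-1.84 -2.   -0.14] M [-0.181  0.344  0.003] w 0.0338
F [-1.74 -1.31 -0.26] toolM [ 0.367 -0.097 -0.034] stand xy (np.float64(-0.0178), np.float64(0.0001))
```

Request:
{"fn": "play_rows", "kwargs": {
  "moves": [
    [[0,0,0,0,0,0,0.034],[0,0,0,0,0,0,0.036],[0,0,0,0,0,0,0.038],[0,0,0,0,0,0,0.04],[0,0,0,0,0,0,0.045],[0,0,0,0,0,0,0.055],[0,0,0,0,0,0,0.06],[0,0,0,0,0,0,0.06]]
  ],
  "grip_force": 5
}}

```text
time: 25.48
eef_pos: [0.5155, 0.1402, 0.0906]
tcp_rot: [3.138, 0.003, 1.86]
force: [0.3, -0.2, -0.2]
width: 0.0587
```

```bash
python3 -c "
from h import *
d=avg(3); np.savez('s9.npz',**d)
cv2.imwrite('pics/s9.png',cv2.resize(d['pixels'][:,:,::-1][150:300,290:470],None,fx=4,fy=4,interpolation=2))
d=bot.get_image('top'); np.savez('t9.npz',**d)
cv2.imwrite('pics/t9.png',cv2.resize(d['pixels'][:,:,::-1][200:340,110:310],None,fx=4,fy=4,interpolation=2))"
```

```text
t 25.62 pos [0.5156 0.1402 0.0906] rot [1.7979e+02 1.5000e-01 1.0659e+02] F [ 0.14 -0.46 -0.08] M [-0.011 -0.151 -0.005] w 0.0599
F [ 0.62 -0.33  0.16] toolM [-0.093 -0.029 -0.001] stand xy (np.float64(-0.0176), np.float64(-0.0014))
```

View pics/s9.png

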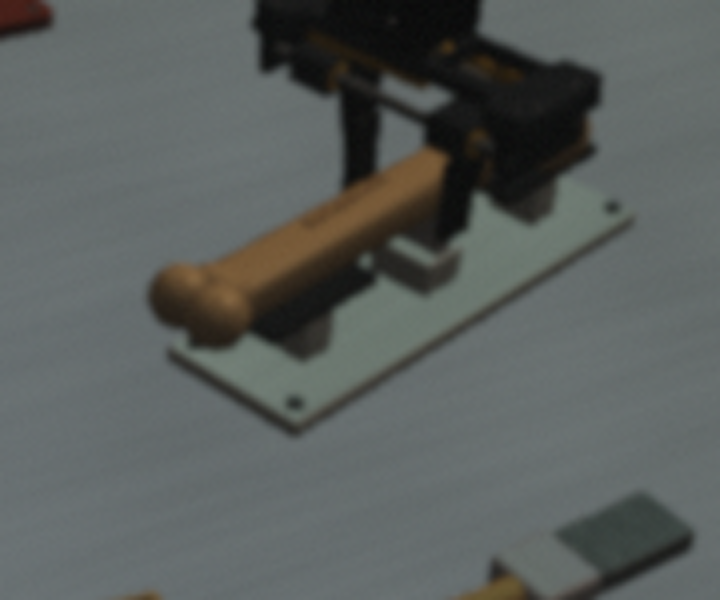

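View pics/t9.png

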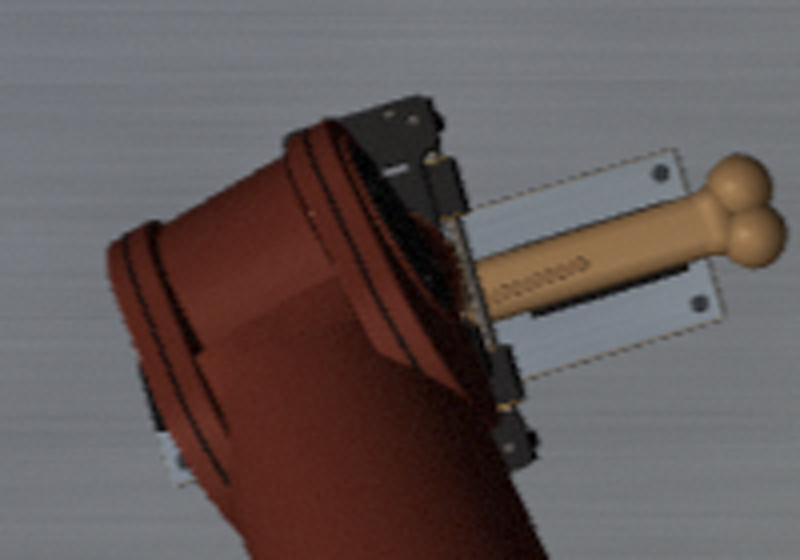

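Small-end balls are now at top px (295,246) and (299,259), and in the scene view near px (343,228) and (335,224), higher than before. I'll triangulate, then back off straight up and look with nothing in the way.

Request:
{"fn": "play_rows", "kwargs": {
  "moves": [
    [[0,0,0,0,0,-0.01,0.06],[0,0,0,0,0,-0.03,0.07],[0,0,0,0,0,-0.06,0.08],[0,0,0,0,0,-0.06,0.08],[0,0,0,-0.06,0,0,0.08],[0,0,0,-0.06,0,0,0.08],[0,0,0,-0.06,0,0,0.08],[0,0,0,-0.06,0,0,0.08],[0,0,0,-0.06,0,0,0.08]]
  ]
}}

```text
time: 26.8
eef_pos: [0.6043, -0.1475, 0.2656]
tcp_rot: [3.129, 0.005, 1.874]
force: [0.8, 0.6, -0.4]
width: 0.0802
```

```bash
python3 -c "
from h import *
st()
for n in('top','scene'):
  d=bot.get_image(n); np.savez(n+'10.npz',**d)
  im=d['pixels'][:,:,::-1]; im=im[200:340,110:310] if n=='top' else im[150:300,290:470]
  cv2.imwrite('pics/%s10c.png'%n,cv2.resize(im,None,fx=4,fy=4,interpolation=2))"
```

```text
t 26.8 pos [ 0.6043 -0.1475  0.2656] rot [179.29   0.27 107.38] F [ 0.75  0.57 -0.4 ] M [ 0.075 -0.129  0.01 ] w 0.0802
```

View pics/top10c.png

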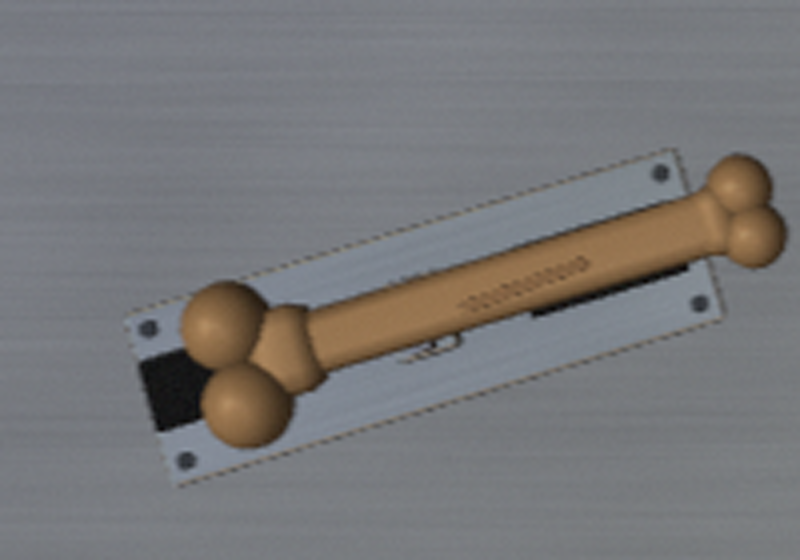

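View pics/scene10c.png

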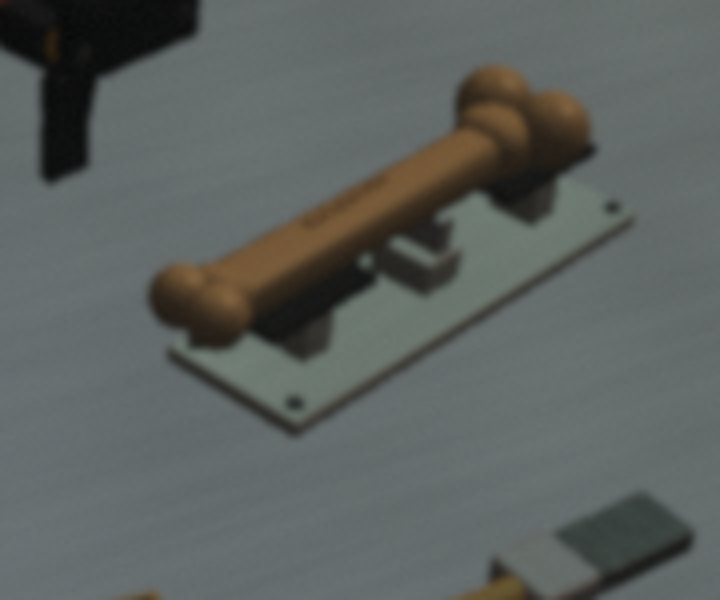

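```bash
python3 -c "
from h import *
a=dict(np.load('top10.npz'));b=dict(np.load('scene10.npz'))
c=lambda x,y:(110+x/4,200+y/4); e=lambda x,y:(290+x/4,150+y/4)
for n,p,q in(('S+',c(740,184),e(217,313)),('S-',c(755,236),e(183,294)),('B+',c(224,325),e(554,130.5)),('B-',c(248,404),e(492,104))):
  X=tri(a,p,b,q);print(n,sf(X),X[2].round(4))
"
```

```text
S+ (np.float64(-0.1893), np.float64(-0.014)) 0.0812
S- (np.float64(-0.1881), np.float64(0.0137)) 0.0786
B+ (np.float64(0.0914), np.float64(-0.0221)) 0.0839
B- (np.float64(0.0901), np.float64(0.0219)) 0.0839
```

Ball heights are S≈0.080 and B≈0.084 m against 0.078 and 0.084 for level, so it balances, with the edge at cast x≈46 mm. I'll wait a second and check that it holds.

Request:
{"fn": "play_rows", "kwargs": {
  "moves": [
    [[0,0,0,0,0,0,0.08],[0,0,0,0,0,0,0.08],[0,0,0,0,0,0,0.08],[0,0,0,0,0,0,0.08],[0,0,0,0,0,0,0.08],[0,0,0,0,0,0,0.08],[0,0,0,0,0,0,0.08],[0,0,0,0,0,0,0.08]]
  ]
}}

```text
time: 27.9
eef_pos: [0.6038, -0.1503, 0.2659]
tcp_rot: [3.13, 0.006, 1.869]
force: [-0.4, -0.2, -1.7]
width: 0.0801
```

```bash
python3 -c "
from h import *
for n in('top','scene'):
  d=bot.get_image(n); o=dict(np.load(n+'10.npz'))['pixels']; z=dict(np.load(n+'0.npz'))['pixels']
  b=(slice(230,320),slice(130,312)) if n=='top' else (slice(160,262),slice(320,460))
  print(n,np.abs(d['pixels'][b].astype(int)-o[b]).max(), np.abs(d['pixels'][b].astype(int)-o[b]).mean())
  if n=='top':
    k=(slice(125,205),slice(130,440)); x=np.abs(d['pixels'][k].astype(int)-z[k]); print('bystanders',x.max(),x.mean(),(x.max(2)>40).sum())
st()"
```

```text
top 12 1.1137973137973138
bystanders 150 23.927083333333332 3862
scene 12 0.8583800186741363
t 28.0 pos [ 0.6038 -0.1503  0.2659] rot [179.33   0.35 107.07] F [-0.07 -0.8  -0.52] M [-0.036 -0.119 -0.008] w 0.0801
```

The cast hasn't moved; the image difference is at noise level. The difference over the bystander area is probably the arm or its shadow, so I'll check.

```bash
python3 -c "
from h import *
d=dict(np.load('top10.npz'));cv2.imwrite('pics/t11.png',d['pixels'][:,:,::-1])"
```

```text
(no output)
```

View pics/t11.png

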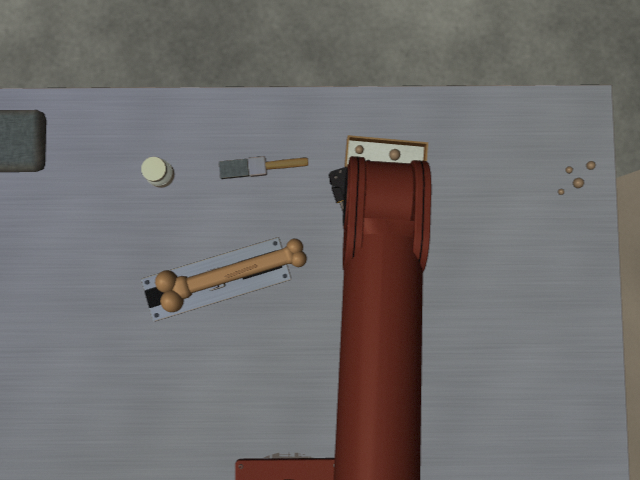

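The arm is simply hiding part of the tray (columns 345–430). The jar (157,171), brush (263,166) and the visible tray corners are where they started. I'm handing in.

```bash
python3 -c "
from plant import bot
print(bot.hand_in())"
```

```text
the job is handed in; nothing more can be done
None
```

The cast is balancing level on the edge alone, with the edge at about cast x = 46 mm, and I handed the job in at 28 s of the 64 s allowed.

- **First placing:** I laid the cast square across the edge at mid-length, lowered its big end onto the rest and let go. The camera views confirmed it was tipped big end down.
- **Shifting:** I re-gripped it and moved it along just above the edge, lowering it lightly each time. The first try had the edge at about x = 51.5 mm and tipped onto the small-end rest. Moving it back about 6 mm gave the balance.
- **Last checks:**
  - Ball centres were at 0.080 m (small end) and 0.084 m (big end), against 0.078 m and 0.084 m for level.
  - There was no visible change over more than a second, with the gripper well away.
  - The jar, brush and visible part of the tray are where they started. The arm hid the rest of the tray in the last picture.
- **Forces:** the wrist readings I took stayed within a few newtons. The contact force on the stand itself isn't measured.
- **Disagreement:** the wrist torque put the balance point at about 50 to 58 mm, but the tip at 51.5 mm means it must be below about 47.5 mm. I went by the tip tests. The cast may therefore not be centred in its 4 mm level band.

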